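# Open the ratchet bench clamp

## Task

Open the bench clamp all the way so that the next repair can go in: press the orange release on its sliding jaw down with the fingertips and, keeping it pressed, push the jaw back along the bar until it is fully home against the end stop. Then let go and move clear. Nothing is to be picked up; leave the patch kit box, the dish of valve caps, the tire lever and the rasp where they are.

Things in the scene. Friction and masses are not known exactly. Their poses are not given: they have to be found in the camera images.
- clamp: Bench clamp screwed to the ledge: plywood base 275 x 90 x 12 mm (x = -150 to 125), steel bar 22 mm wide, its top 42 mm up, fixed blue jaw (66 mm high) at one end, blue end stop (56 mm high) at the other, black sliding jaw between. Origin at ledge height on the bar's centre line; x runs level along the bar from fixed jaw to end stop, the way the sliding jaw opens; z up.
- jaw (a joint): Position of the black sliding jaw (56 mm wide, 72 mm long) along the bar, m: 0 = 20 mm gap to the fixed jaw, 0.12 = fully open, against the end stop. About 3 N of friction; it stays where left. A ratchet of 6 mm pitch blocks opening unless the release is held down (up to 6 mm of play; no teeth in the last 15 mm).
- release (a joint): How far the orange release is pressed, m: 0 = up (it may start up to about 4 mm down, resting on a ratchet tooth), 0.007 = fully down. A spring pushes it up: 3 N at the top, 6.5 N fully down. The ratchet is surely free from 0.005 on.
- release_top (a point): Centre of the flat top of the orange release, a pad 46 mm along the bar by 50 mm across, on top of the sliding jaw; it travels with the jaw and goes straight down when pressed. 82 mm above the ledge when up, 75 mm fully down. Only the upright plate (rib_face) stands higher beside it.
- rib_face (a point): Middle of the face of the sliding jaw's upright black plate, 25.5 mm from the release's centre towards the end stop, 95 mm above the ledge. It faces the fixed jaw; plate 56 mm wide, 14 mm thick, top 108 mm above the ledge. Fingertips resting on the release can push against it towards the end stop.
- kit_box: Bystander: grey plastic patch kit box, 110 x 70 x 32 mm with a steel latch, loose. Origin at the centre of its underside.
- dish: Bystander: white ceramic dish, 86 mm wide, 22 mm high, with four black valve caps in it, loose. Origin at the centre of its underside.
- lever: Bystander: blue nylon tire lever lying flat, about 120 x 17 x 7 mm, loose, long axis x. Origin at its underside near the middle.
- rasp: Bystander: chrome rasp with black handle lying flat, 150 x 16 x 16 mm, loose, long axis x. Origin at its underside near the middle.

How it is judged:
On the way, in this order (a step that is already met when the one before it is completed fails the run):
1. the orange release is pressed down (more than 4.5 mm) before the jaw has been moved back (value of joint release above 0.0045 m and value of joint jaw below 0.075 m), for 0.1 s.
2. the sliding jaw is fully back against the end stop (within 4 mm) with the release still pressed (more than 3 mm) (value of joint jaw above 0.116 m and value of joint release above 0.003 m), for 0.1 s.
At the end, for the whole second after the job is handed in: The sliding jaw rests within 4 mm of the end stop, the release has been let go and has sprung back up (within 1.5 mm), and the bystanders lie within 15 mm of where they were (value of joint jaw above 0.116 m and velocity of joint jaw between -0.005 and 0.005 m/s and value of joint release below 0.0015 m); the robot touches nothing.
It fails at once if the patch kit box, dish, tire lever or rasp is lifted (8 mm) or moved more than 15 mm (distance of any of kit_box, dish, lever, rasp from where it was at the start of the episode above 0.015 m or height (world z) of any of kit_box, dish, lever, rasp above 0.008 m).
It also fails if it takes over 38 s, if anything falls off the work surface, if the arm or the gripper's body presses on something with over 40 N, if the wrist force passes 120 N, or if a joint passes its speed limit or range.

## Robot

A 7-joint arm with a two-finger parallel gripper is mounted at the origin on the work surface. World frame = base frame: x ahead of the robot, y to its left, z up, the work surface at z = 0. Lengths are in m, angles in rad, forces in N, time in s.
With the tool pointing down it reaches from about 0.35 to 0.9 m from the base axis. Payload 7.2 kg.
Tool frame: the origin (TCP) lies at the very end of the fingers, on their centre line; the grasp point (between the pads) lies ctrl.grip_depth behind it (ctrl.grip_depth is the distance from the TCP to the grasp point, in m); z points along the fingers, y is the line along which they close (so a half turn about z gives the same grasp; the last joint's range is limited). The gripper opens to 85 mm and grips with 20 to 120 N. Pads are 22 mm wide; open, the fingers measure 114 mm over their backs; the gripper's body (76 mm by 85 mm) begins 54 mm behind the grasp point. The pads swing forward as they close: fully open they stand 13 mm farther back than shut.
Start: joints at [-1.408, 0.411, -0.013, 1.596, 0.006, 1.134, -0.082], TCP at [0.143, 0.608, 0.231] pointing down, gripper open.
Joint ranges: [-2.95, 2.95], [-0.29, 1.99], [-1.47, 1.44], [0.14, 2.54], [-1.03, 4.17], [0.13, 1.85], [-2.86, 2.86]. Speed limits (rad/s): [2.39, 2.39, 3.01, 3.01, 3.14, 3.14, 3.14].

## Interface

Orientations are given as a rotation vector (axis times angle).
In Python, from workcell import ctrl gives the robot as it stands.
- The arm moves only by the shell command python3 -m jog 'ROWS' [OPENING] [FORCE]. ROWS is JSON, a list that holds one entry, the list of rows, each a list of 4 numbers: the shift along the tool's x, y, z in units of 0.04 m (1.0 is 0.04 m), then the turn about the tool's z in units of 5 degrees (1.0 is 5 degrees). A call has 1 to 5 rows; each row shifts and turns the commanded pose from where the row before left it, along the tool's axes as they then stand; what a row does not reach is not made up. A row lasts 1/10 s, in which the tool goes at most 50 mm and 8.59 degrees, less where a joint would pass 70% of its speed; a pose out of reach is approached as far as the arm can. A call with a number of a shift or a turn outside -1 to 1 is refused whole. A call with a gripper value outside its range is refused whole. OPENING is the closure, from 0 (fully open) to 1 (shut), set as the call begins (- or left out, the last holds). The fingers move at their own pace and stop on an object; FORCE is the grip in N (left out, the last holds). Time passes only in rows, so rows that do not move let the fingers close. It gives the time, the measured TCP pose, the force, the opening and the grip force at its end, in the units of the state.
- ctrl.observe(): the state, without advancing time (a new reading comes with each control period).
- ctrl.get_image(name): name is "scene" or "top" or "wrist"; returns the picture (384x512x3 uint8, red, green, blue); there is no depth.
- ctrl.camera_model(name): a dict with "fx", "fy", "cx", "cy" (pixels), "rvec" (rotation vector, rad) and "tvec" (3), from world to camera coordinates, as OpenCV has them. Camera axes: x right, y down, z forward; pixel columns grow to the right and rows downward; lengths in m; the calibration is good to about 2 mm. A picture is of the moment at which its call begins: read the wrist's pose just before it. camera_model takes no time and is no camera call; for the wrist camera it gives the pose at the moment of the call.
- ctrl.sign_off(): hands the job in; it is judged then, once.
Trained networks look in the newest picture that a camera, given by its name, has taken for a name from the list of things; names that differ only in an ending like _2 or _b are one class to them, and where a whole thing is asked for, a point or a joint stands for the part that bears it (a point fixed in the world has none). Each returns a list of dicts, best first, with "score" (0 to 1); they miss things now and then, are a little off and sometimes report something else, mostly with a low value. They report only what shows in the picture. A call takes as long as a camera call.
- ctrl.outline_of(camera, target): "region" (384x512 bool, what is visible of it) and "position" ([column, row] in pixels, amid what is visible of it).
- ctrl.landmark_of(camera, target): "position" ([column, row] in pixels: a listed point, or the origin of a listed thing).
The state is a dict: "t": time; "joint_pos": joint angles; "qvel": joint speeds; "effort": joint torques, N m; "tcp_pos": TCP position; "eef_rot": TCP orientation; "wrist_force": force on the tool from outside, world axes, zero at the start; "wrist_torque": the same for the moment, N m; "gripper_width": finger opening in m; "gripper_force": force on a finger pad.
Only numpy, scipy, OpenCV 4.12 (cv2) and the standard library are available. Lean on these libraries where they do the work, as an engineer would, in place of code of your own. Each camera call takes 0.05 s, during which the arm holds its last target. There are 200 camera calls.

## Working session

There is one attempt and no reset: what is moved stays moved. The work goes in short steps, Python scripts to look and compute and a shell command to move; the robot and the scene stay as the last step left them, time stands still between calls to the robot, and variables do not carry over. Pictures are saved under pics/ and viewed, at most 10 in all, crops included, and the job is handed in when it is done.

```bash
mkdir -p pics; cat > h.py <<'E'
import numpy as np, cv2
from workcell import ctrl
from scipy.spatial.transform import Rotation as R
def cam(n):
    m=ctrl.camera_model(n); Rm=R.from_rotvec(m['rvec']).as_matrix(); t=np.array(m['tvec'])
    K=np.array([[m['fx'],0,m['cx']],[0,m['fy'],m['cy']],[0,0,1]]); return K,Rm,t
def atz(n,px,z):
    K,Rm,t=cam(n); o=-Rm.T@t; d=Rm.T@np.linalg.solve(K,[px[0],px[1],1]); return o+d*(z-o[2])/d[2]
def proj(n,p):
    K,Rm,t=cam(n); q=K@(Rm@np.array(p)+t); return q[:2]/q[2]
def save(n,f): cv2.imwrite(f,cv2.cvtColor(ctrl.get_image(n),cv2.COLOR_RGB2BGR))
E
cat > look.py <<'E'
from h import *
s=ctrl.observe(); print(s['t'],s['tcp_pos'],s['eef_rot'],s['gripper_width'],ctrl.grip_depth)
for n in ['top','scene']:
    save(n,f'pics/{n}0.png')
    for k,z in [('clamp',0),('release_top',.08),('rib_face',.095),('kit_box',0),('dish',0),('lever',0),('rasp',0)]:
        for d in ctrl.landmark_of(n,k)[:2]: print(n,k,round(d['score'],2),np.round(d['position'],1),np.round(atz(n,d['position'],z),4))
E
python3 look.py; python3 -c "
import cv2,numpy as np
cv2.imwrite('pics/a.png',np.vstack([cv2.imread('pics/top0.png')]));"
```

```text
0.0 [0.14288449 0.60791874 0.23041182] [-3.61625895e-01 -3.12060327e+00  2.65334866e-03] 0.08536254950438306 0.0187
top clamp 0.6 [263.9 172.5] [0.5623 0.0192 0.    ]
top release_top 0.76 [266.9 155. ] [0.5881 0.0161 0.08  ]
top rib_face 0.71 [265.8 163.5] [0.5672 0.0199 0.095 ]
top kit_box 0.58 [204.7 214.2] [0.4686 0.1583 0.    ]
top dish 0.97 [203.4 136.4] [0.6519 0.1598 0.    ]
top lever 0.69 [302.6 163.8] [ 0.5809 -0.0727  0.    ]
top rasp 0.77 [326.3 148.4] [ 0.6167 -0.1308  0.    ]
scene release_top 0.68 [240.4 218.6] [0.593  0.0189 0.08  ]
scene rib_face 0.76 [235.4 208. ] [0.5733 0.0161 0.095 ]
scene kit_box 0.93 [272.3 185.5] [0.4708 0.1614 0.    ]
scene dish 0.78 [311.3 239.2] [0.6582 0.1669 0.    ]
scene dish 0.34 [234.  230.4] [0.5615 0.015  0.    ]
scene lever 0.81 [208.  251.1] [ 0.5895 -0.0596  0.    ]
```

View pics/top0.png

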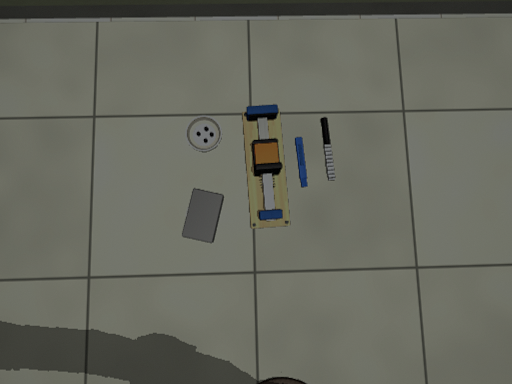

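View pics/scene0.png

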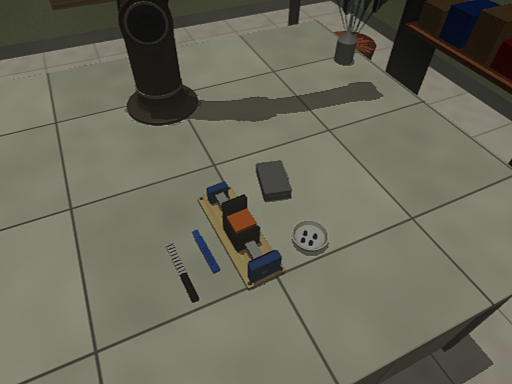

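The top view shows the far blue fixed jaw at (262,112), the orange release at (266,153) and its black plate at (267,168). The end stop is at (270,214), on the robot side, so the jaw opens towards the robot. The scene view agrees, with the release at (241,219) and the plate on the robot side.

```bash
cat > m.py <<'E'
from h import *
im=cv2.imread('pics/top0.png'); hsv=cv2.cvtColor(im,cv2.COLOR_BGR2HSV); h,s,v=[c.astype(int) for c in cv2.split(hsv)]
roi=np.zeros(h.shape,bool); roi[95:235,235:295]=1
for nm,mk,z in [('base',(h>15)&(h<32)&(s>60),.012),('orange',(h<15)&(s>150)&(v>80),.08),('blue',(h>100)&(h<130)&(s>120),.06)]:
    ys,xs=np.nonzero(mk&roi); P=np.array([atz('top',p,z)[:2] for p in zip(xs,ys)],np.float32)
    r=cv2.minAreaRect(P*1000); print(nm,len(xs),r,P.mean(0))
    if nm=='blue':
        f=P[ys<160].mean(0);e=P[ys>160].mean(0);print(f,e,np.degrees(np.arctan2(*(e-f)[::-1])))
E=R.from_rotvec(ctrl.observe()['eef_rot']).as_matrix();print(E.round(3))
E
python3 m.py
```

```text
base 2752 ((572.0747680664062, 16.663196563720703), (272.7484130859375, 90.01118469238281), 2.9576306343078613) [0.56741434 0.01710529]
orange 18 ((593.3662109375, 17.468772888183594), (41.23994445800781, 48.686466217041016), 3.584810256958008) [0.59619886 0.02312406]Traceback (most recent call last):
  File "m.py", line 5, in <module>
    ys,xs=np.nonzero(mk&roi); P=np.array([atz('top',p,z)[:2] for p in zip(xs,ys)],np.float32)
                                          ~~~^^^^^^^^^^^
  File "h.py", line 8, in atz
    K,Rm,t=cam(n); o=-Rm.T@t; d=Rm.T@np.linalg.solve(K,[px[0],px[1],1]); return o+d*(z-o[2])/d[2]
           ~~~^^^
  File "h.py", line 5, in cam
    m=ctrl.camera_model(n); Rm=R.from_rotvec(m['rvec']).as_matrix(); t=np.array(m['tvec'])
ValueError: time passes only in moves, steps and waits
```

```bash
python3 -m jog '[[[0,0,0,-1],[0,0,0,-1],[0,0,0,-1],[0,0,0,-0.24],[0,0,0,0]]]' 1 30
cat > go.py <<'E'
import sys
from h import *
s=ctrl.observe();E=R.from_rotvec(s['eef_rot']).as_matrix();g=np.array(eval(sys.argv[1]))
print('t',s['t'],s['tcp_pos'].round(4) if hasattr(s['tcp_pos'],'round') else s['tcp_pos'],'yaw',np.degrees(np.arctan2(E[1,0],E[0,0])),'w',s['gripper_width'])
print('units',(E.T@(g-np.array(s['tcp_pos']))/.04).round(3))
E
python3 go.py '[.594,.017,.20]'
```

```text
t: 1.3
tcp_pos: [0.1431, 0.6084, 0.2313]
eef_rot: [0.079, -3.141, -0.0]
wrist_force: [-0.2, 0.4, 0.1]
gripper_width: 0.0123
gripper_force: 0.0
t 1.3 [0.1431 0.6084 0.2313] yaw -177.10906039170666 w 0.012299630850991224
units [-10.513 -15.335   0.781]
```

```bash
python3 -m jog '[[[-0.68,-1,0,0],[-0.68,-1,0,0],[-0.68,-1,0,0],[-0.68,-1,0,0],[-0.68,-1,0,0]]]'; python3 go.py '[.594,.017,.20]'
```

```text
t: 1.8
tcp_pos: [0.2901, 0.4141, 0.2315]
eef_rot: [-0.078, 3.14, 0.001]
wrist_force: [0.4, 0.8, 0.1]
gripper_width: -0.0002
gripper_force: 0.0
t 1.8 [0.2901 0.4141 0.2315] yaw -177.15339095334372 w -0.00017994189090662438
units [ -7.094 -10.294   0.784]
```

```bash
python3 -m jog '[[[-0.68,-1,0,0],[-0.68,-1,0,0],[-0.68,-1,0,0],[-0.68,-1,0,0],[-0.68,-1,0,0]]]'; python3 go.py '[.594,.017,.20]'
```

```text
t: 2.3
tcp_pos: [0.4364, 0.2215, 0.2317]
eef_rot: [-0.078, 3.14, 0.001]
wrist_force: [0.8, 0.9, 0.8]
gripper_width: 0.0
gripper_force: 0.0
t 2.3 [0.4364 0.2215 0.2317] yaw -177.1474691679659 w 6.414214532938225e-06
units [-3.681 -5.302  0.792]
```

```bash
python3 -m jog '[[[-0.73,-1,0,0],[-0.73,-1,0,0],[-0.73,-1,0,0],[-0.73,-1,0,0],[-0.73,-1,0,0]]]'; python3 -m jog '[[[0,-0.3,0,0],[0,0,0,0],[0,0,0,0]]]'; python3 go.py '[.594,.017,.20]'
cat > w.py <<'E'
from h import *
save('wrist','pics/w0.png')
for k,z in [('release_top',.08),('rib_face',.095),('clamp',0)]:
    for d in ctrl.landmark_of('wrist',k)[:1]: print(k,round(d['score'],2),d['position'],atz('wrist',d['position'],z).round(4))
E
python3 w.py
```

```text
t: 2.8
tcp_pos: [0.5927, 0.0294, 0.2316]
eef_rot: [-0.079, 3.14, 0.001]
wrist_force: [0.3, 0.4, -0.4]
gripper_width: 0.0003
gripper_force: 0.0
t: 3.1
tcp_pos: [0.5916, 0.0202, 0.2311]
eef_rot: [0.081, -3.14, -0.002]
wrist_force: [-0.3, 0.8, 0.6]
gripper_width: 0.0
gripper_force: 0.0
t 3.1 [0.5916 0.0202 0.2311] yaw -177.04518081673984 w 4.390748117930069e-05
units [-0.056 -0.084  0.777]
release_top 0.96 [253.6, 176.0] [0.5927 0.0204 0.08  ]
rib_face 0.81 [250.7, 156.3] [0.5695 0.0163 0.095 ]
clamp 0.62 [250.2, 133.6] [0.5617 0.014  0.    ]
```

View pics/w0.png

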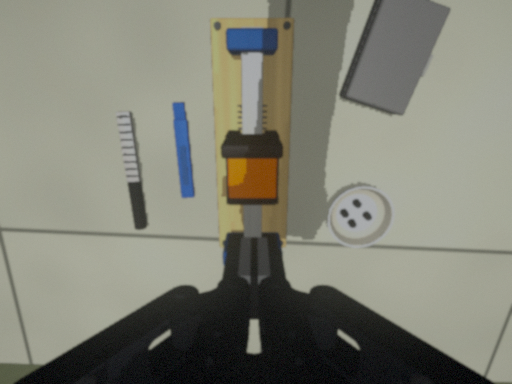

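The wrist view shows the tool lined up with the bar. The release is centred at about (252,178) and the plate edge is at row 157, so the fingertips can go straight down clear of the plate.

```bash
python3 -m jog '[[[0.03,-0.05,0.8,0],[0,0,0.9,0],[0,0,0.9,0],[0,0,0.75,0],[0,0,0,0]]]'; python3 -m jog '[[[0,0,0,0],[0,0,0.1,0],[0,0,0.1,0],[0,0,0,0]]]'; python3 go.py '[.590,.018,.0755]'
```

```text
t: 3.8
tcp_pos: [0.588, 0.0181, 0.0937]
eef_rot: [0.084, -3.133, 0.0]
wrist_force: [-0.2, -0.1, 0.6]
gripper_width: -0.0001
gripper_force: 0.0
t: 4.2
tcp_pos: [0.5914, 0.0171, 0.0899]
eef_rot: [-0.082, 3.139, 0.0]
wrist_force: [0.2, -0.6, 0.5]
gripper_width: 0.0001
gripper_force: 0.0
t 4.2 [0.5914 0.0171 0.0899] yaw -177.01313100318643 w 0.00011443410701302218
units [0.034 0.024 0.359]
```

```bash
python3 -m jog '[[[0,0,0.1,0],[0,0,0.1,0],[0,0,0.05,0],[0,0,0,0],[0,0,0,0]]]'; python3 -m jog '[[[0,0,0.1,0],[0,0,0,0],[0,0,0,0]]]'
```

```text
t: 4.7
tcp_pos: [0.5911, 0.0169, 0.0792]
eef_rot: [0.081, -3.14, 0.0]
wrist_force: [0.0, 0.6, 0.5]
gripper_width: 0.0
gripper_force: 0.0
t: 5.0
tcp_pos: [0.5914, 0.0168, 0.0756]
eef_rot: [-0.081, 3.14, 0.0]
wrist_force: [-1.8, -0.3, 5.5]
gripper_width: 0.0002
gripper_force: 2.8
```

```bash
python3 -m jog '[[[0,0,0.04,0],[0,0,0,0],[0,0,0,0]]]'; python3 -m jog '[[[0,0,0.03,0],[0,0,0,0],[0,0,0,0]]]'
```

```text
t: 5.3
tcp_pos: [0.5923, 0.0169, 0.0751]
eef_rot: [-0.081, 3.138, 0.001]
wrist_force: [-1.2, 0.3, 10.4]
gripper_width: -0.0003
gripper_force: 5.6
t: 5.6
tcp_pos: [0.5933, 0.0169, 0.075]
eef_rot: [-0.081, 3.136, 0.001]
wrist_force: [-2.5, 0.5, 18.5]
gripper_width: -0.0001
gripper_force: 9.0
```

```bash
python3 -m jog '[[[0.1,0,-0.01,0],[0.1,0,0,0],[0.1,0,0,0],[0.1,0,0,0],[0,0,0,0]]]'; python3 -m jog '[[[0.1,0,0,0],[0.1,0,0,0],[0.1,0,0,0],[0.1,0,0,0],[0,0,0,0]]]'
```

```text
t: 6.1
tcp_pos: [0.5776, 0.0161, 0.075]
eef_rot: [-0.081, 3.135, 0.001]
wrist_force: [0.8, -0.4, 12.7]
gripper_width: 0.0003
gripper_force: 6.6
t: 6.6
tcp_pos: [0.5617, 0.0153, 0.075]
eef_rot: [-0.081, 3.134, 0.001]
wrist_force: [0.4, -0.4, 13.8]
gripper_width: 0.0003
gripper_force: 6.8
```

```bash
python3 -m jog '[[[0.1,0,0,0],[0.1,0,0,0],[0.1,0,0,0],[0.1,0,0,0],[0,0,0,0]]]'; python3 -c "
from h import *
save('scene','pics/s1.png'); im=cv2.imread('pics/s1.png')[150:310,150:350]; cv2.imwrite('pics/s1c.png',cv2.resize(im,None,fx=3,fy=3))"
```

```text
t: 7.1
tcp_pos: [0.5458, 0.0145, 0.075]
eef_rot: [-0.081, 3.134, 0.001]
wrist_force: [1.1, -0.6, 13.8]
gripper_width: -0.0001
gripper_force: 7.1
```

View pics/s1c.png

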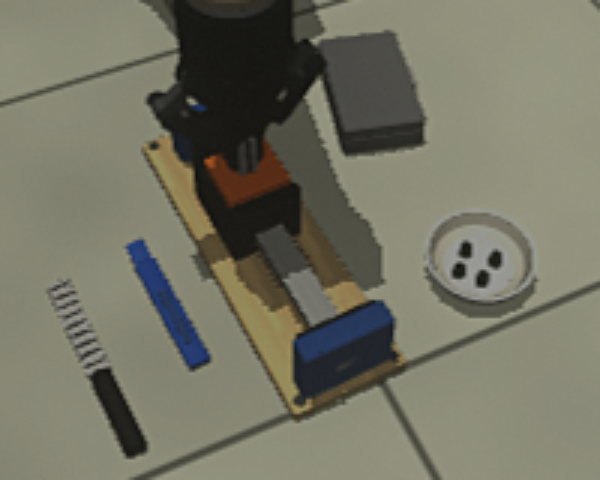

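The jaw is moving back with the fingertips on the release, at crop pixel (247,165), and the bystanders are untouched. I'll keep pushing.

```bash
python3 -m jog '[[[0.1,0,0,0],[0.1,0,0,0],[0.1,0,0,0],[0,0,0,0]]]'; python3 -m jog '[[[0.1,0,0,0],[0.1,0,0,0],[0,0,0,0]]]';  python3 -m jog '[[[0.1,0,0,0],[0,0,0,0]]]'
```

```text
t: 7.55
tcp_pos: [0.5339, 0.0138, 0.0749]
eef_rot: [-0.081, 3.134, 0.001]
wrist_force: [1.5, 0.2, 14.6]
gripper_width: 0.0001
gripper_force: 7.3
t: 7.85
tcp_pos: [0.526, 0.0134, 0.075]
eef_rot: [-0.081, 3.134, 0.001]
wrist_force: [0.9, -0.7, 14.0]
gripper_width: -0.0
gripper_force: 7.3
t: 8.05
tcp_pos: [0.5221, 0.0132, 0.075]
eef_rot: [-0.081, 3.134, 0.001]
wrist_force: [1.4, -0.2, 14.9]
gripper_width: -0.0001
gripper_force: 7.3
```

```bash
python3 -m jog '[[[0.1,0,0,0],[0.1,0,0,0],[0,0,0,0]]]'; python3 -m jog '[[[0.1,0,0,0],[0,0,0,0]]]';  python3 -m jog '[[[0.1,0,0,0],[0,0,0,0]]]'
```

```text
t: 8.35
tcp_pos: [0.514, 0.0128, 0.075]
eef_rot: [-0.081, 3.134, 0.001]
wrist_force: [1.4, -0.8, 14.8]
gripper_width: 0.0001
gripper_force: 7.6
t: 8.55
tcp_pos: [0.5109, 0.0127, 0.075]
eef_rot: [-0.081, 3.132, 0.001]
wrist_force: [3.4, -0.8, 11.9]
gripper_width: -0.0004
gripper_force: 6.1
t: 8.75
tcp_pos: [0.5075, 0.0126, 0.075]
eef_rot: [-0.081, 3.132, 0.001]
wrist_force: [6.2, -0.0, 9.7]
gripper_width: 0.0001
gripper_force: 5.1
```

```bash
python3 -m jog '[[[0.1,0,0,0],[0,0,0,0]]]';  python3 -m jog '[[[0.1,0,0,0],[0,0,0,0]]]'; python3 -c "
from h import *
save('scene','pics/s2.png'); a=cv2.imread('pics/s2.png')[150:310,150:350]
save('top','pics/t2.png'); b=cv2.imread('pics/t2.png')[95:255,190:350]
cv2.imwrite('pics/s2c.png',np.hstack([cv2.resize(i,None,fx=2.2,fy=2.2) for i in (a,b)]))"
```

```text
t: 8.95
tcp_pos: [0.5035, 0.0124, 0.075]
eef_rot: [-0.081, 3.131, 0.001]
wrist_force: [6.4, 0.0, 9.4]
gripper_width: -0.0001
gripper_force: 5.0
t: 9.15
tcp_pos: [0.5001, 0.0123, 0.075]
eef_rot: [-0.081, 3.13, 0.001]
wrist_force: [7.8, 0.5, 7.9]
gripper_width: -0.0004
gripper_force: 7.8
```

View pics/s2c.png

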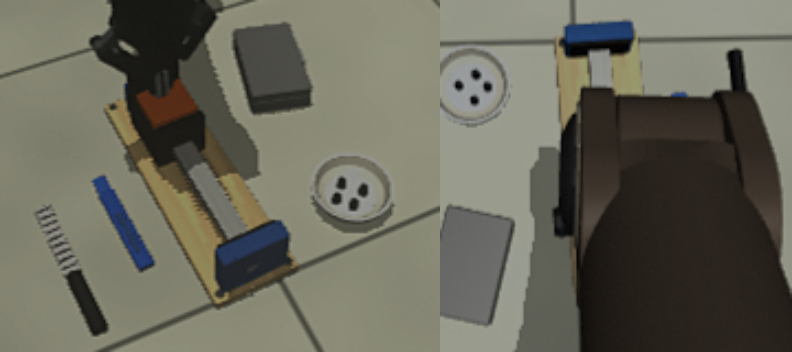

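The scene crop shows the jaw almost at the end stop. The fingertips have slid up to the plate, at crop pixel (160,82). I'll press a little firmer and push on against the stop.

```bash
python3 -m jog '[[[0.05,0,0.01,0],[0.05,0,0.01,0],[0,0,0,0]]]';  python3 -m jog '[[[0.05,0,0,0],[0.05,0,0,0],[0,0,0,0]]]'
```

```text
t: 9.55
tcp_pos: [0.5002, 0.0123, 0.0751]
eef_rot: [-0.081, 3.123, 0.001]
wrist_force: [18.9, 0.5, 2.1]
gripper_width: -0.0001
gripper_force: 14.1
t: 9.85
tcp_pos: [0.5003, 0.0123, 0.0753]
eef_rot: [-0.082, 3.115, -0.0]
wrist_force: [32.4, 1.7, -13.2]
gripper_width: 0.0001
gripper_force: 20.9
```

```bash
python3 -m jog '[[[-0.07,0,0.01,0],[0,0,0.01,0],[0,0,0,0],[0,0,0,0]]]'; python3 -m jog '[[[0,0,0.01,0],[0,0,0,0],[0,0,0,0]]]'
```

```text
t: 10.25
tcp_pos: [0.5002, 0.0122, 0.075]
eef_rot: [-0.081, 3.121, 0.001]
wrist_force: [18.7, 0.5, 9.3]
gripper_width: 0.0001
gripper_force: 13.0
t: 10.55
tcp_pos: [0.5002, 0.0123, 0.075]
eef_rot: [-0.081, 3.12, 0.001]
wrist_force: [18.0, -0.1, 13.2]
gripper_width: 0.0
gripper_force: 13.1
```

The jaw is against the stop, with 18 N forward, 13 N down and the release fully down. Now I'll lift straight up and clear.

```bash
python3 -m jog '[[[-0.05,0,0,0],[0,0,-0.1,0],[0,0,-0.2,0],[0,0,-0.3,0],[0,0,-0.6,0]]]'; python3 -m jog '[[[0,0,-1,0],[0,0,-1,0],[0,0,-1,0],[0,0,0,0],[0,0,0,0]]]'; cat > f.py <<'E'
from h import *
save('wrist','pics/w3.png');
for k,z in [('release_top',.082),('rib_face',.095),('clamp',0)]:
    for d in ctrl.landmark_of('wrist',k)[:1]: print(k,round(d['score'],2),d['position'],atz('wrist',d['position'],z).round(4))
save('scene','pics/s3.png')
for k in ['kit_box','dish','lever']:
    for d in ctrl.landmark_of('scene',k)[:1]: print(k,atz('scene',d['position'],0).round(4))
a=cv2.imread('pics/s3.png')[150:310,150:350]
cv2.imwrite('pics/f.png',np.hstack([cv2.resize(a,(450,360)),cv2.resize(cv2.imread('pics/w3.png'),(350,263))[0:263] if 0 else cv2.resize(cv2.imread('pics/w3.png')[:300,150:400],(300,360))]))
E
python3 f.py
```

```text
t: 11.05
tcp_pos: [0.4956, 0.0121, 0.1192]
eef_rot: [-0.082, 3.135, -0.001]
wrist_force: [-0.2, 0.2, -0.2]
gripper_width: 0.0002
gripper_force: 0.0
t: 11.55
tcp_pos: [0.4924, 0.0119, 0.2395]
eef_rot: [-0.082, 3.138, 0.001]
wrist_force: [-0.0, -0.3, -0.2]
gripper_width: 0.0001
gripper_force: 0.0
release_top 0.6 [254.3, 191.5] [0.5103 0.0124 0.082 ]
rib_face 0.57 [254.7, 175.4] [0.4889 0.0115 0.095 ]
clamp 0.7 [253.5, 208.7] [0.5622 0.0139 0.    ]
kit_box [0.4705 0.166  0.    ]
dish [0.6586 0.1685 0.    ]
lever [ 0.5916 -0.0602  0.    ]
```

View pics/f.png

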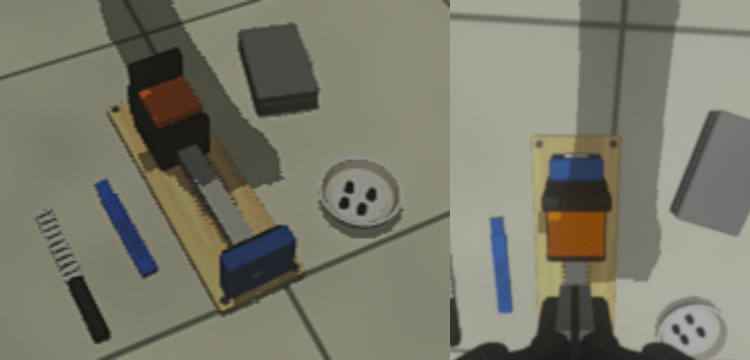

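The final view shows the plate up against the blue end stop, with the release at about (577,232) in the wrist crop and sprung back up. The bystanders are where they were and the gripper is clear.

```bash
python3 -c "
from h import *
print(ctrl.sign_off())"
```

```text
the job is handed in; nothing more can be done
None
```

The clamp is open: I pushed the sliding jaw back with the release held down until it stopped hard at the end stop, then let go and moved clear, and handed the job in at about 12 s; no verdict came back.

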